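Pack the brown glass reagents into the graded bottle carrier

TASK

Gather the four brown glass reagent bottles that stand out on the front half of the bench into the blue carrier, one upright in each bay, graded by height: the shortest in the smallest bay beside the yellow tab, then the next taller in each following bay, up to the tallest in the largest bay at the other end. Set them down, do not drop them or knock any bottle over, and leave the white plastic bottles, and the spare brown bottle kept at the back by the wall, standing where they are.

Things in the scene. Friction and masses are not known exactly. Their poses are not given: they have to be found in the camera images.
- carrier: Blue open carrier fixed to the bench at any yaw, 242 x 82 x 18 mm. Origin: centre of its underside (z = 0), z up. Four bays in a row along x with black mats, centres at y = 0, x = -95, -44, +12, +80 mm, lengths (x) 44, 50, 54, 74 mm, all 74 mm wide (y); walls 4 mm thick, tops at z = 18 mm, bay floors at z = 5 mm. A yellow tab sticks out 17 mm at the -x end, by the smallest bay.
- amber_24: Shortest brown bottle: brown glass, black cap, blue stripe on the label; body 24 mm in diameter and 39 mm high, cap 18 mm in diameter, 48 mm high in all, 20 to 45 g. Origin: centre of its underside; z up along its axis.
- amber_30: Second shortest brown bottle: brown glass, white cap, green stripe on the label; body 30 mm in diameter and 51 mm high, cap 22 mm in diameter, 62 mm high in all, 20 to 45 g. Origin: centre of its underside; z up along its axis.
- amber_34: Third brown bottle: brown glass, black cap, green stripe on the label; body 34 mm in diameter and 57 mm high, cap 25 mm in diameter, 70 mm high in all, 25 to 60 g. Origin: centre of its underside; z up along its axis.
- amber_54: Tallest brown bottle: brown glass, white cap, blue stripe on the label; body 54 mm in diameter and 86 mm high, cap 40 mm in diameter, 105 mm high in all, 80 to 170 g. A like bottle kept at the back by the wall, beyond reach, is a fixed spare and not this one. Origin: centre of its underside; z up along its axis.
- white_blue_1: White plastic bottle with a blue cap, 30 mm in diameter, 62 mm high; does not belong in the carrier, stays where it is. Origin: centre of its underside; z up along its axis.
- white_blue_2: A second white plastic bottle with a blue cap, 30 mm in diameter, 62 mm high; does not belong in the carrier, stays where it is. Origin: centre of its underside; z up along its axis.
- white_red: White plastic bottle with a red cap, 44 mm in diameter, 85 mm high; does not belong in the carrier, stays where it is. Origin: centre of its underside; z up along its axis.
Mind the look-alikes: they are no part of the job. What is shaped like the amber_24 but purple is not meant. What is shaped like the amber_30 but pink is not meant.

How it is judged:
By the outcome, as a careful person would: the job done as asked, in the order asked, and still so for the second after the job is handed in, with the robot touching nothing.
It also fails if it takes over 99 s, if anything falls off the work surface, if the arm or the gripper's body presses on something with over 40 N, if the wrist force passes 120 N, or if a joint passes its speed limit or range.

ROBOT

A 6-joint arm with a two-finger parallel gripper is mounted at the origin on a cart in front of the work surface, level with it; the furniture and walls round the work are solid. World frame = base frame: x ahead of the robot, y to its left, z up, the work surface at z = 0. Lengths are in mm, angles in rad, forces in N, time in s.
With the tool pointing down it reaches from about 275 to 1000 mm from the base axis. Payload 8.4 kg.
Tool frame: the origin (TCP) lies between the finger pads; the fingertips stand 22 mm ahead of it and the grasp point (between the pads) lies 3 mm ahead of it (r.nose_length is the z of the fingertips in the tool frame, in mm); z points along the fingers, y is the line along which they close (so a half turn about z gives the same grasp; the last joint's range is limited). The gripper opens to 85 mm and grips with 20 to 120 N. Pads are 22 mm wide; open, the fingers measure 114 mm over their backs; the gripper's body (76 mm by 85 mm) begins 54 mm behind the grasp point. The pads swing forward as they close: fully open they stand 13 mm farther back than shut.
Start: joints at [-1.198, 0.353, 1.633, -0, 1.155, -0.002], TCP at [228.803, -581.616, 253.281] pointing down, gripper open.
Joint ranges: [-2.63, 2.63], [-0.92, 2.1], [0.06, 2.66], [-1.3, 4.44], [0, 2.69], [-3.02, 3.02]. Speed limits (rad/s): [2.22, 2.22, 2.79, 3.14, 3.14, 3.14].

INTERFACE

Orientations are given as [roll, pitch, yaw] about the fixed x, y, z axes, in that order (R = Rz(yaw) Ry(pitch) Rx(roll)).
In Python, from rig import r, cams gives the robot as it stands.
- The arm moves only by the shell command python3 -m handwheel FILE [FORCE], which reads ROWS from the file FILE. ROWS is a JSON list of rows, 1 to 5 of them, each of 7 numbers: a rotation vector rx, ry, rz in units of 0.05 rad, then dx, dy, dz in units of 100 mm, then the opening from 0.0 (shut) to 1.0 (fully open); each row shifts and turns the commanded pose from where the row before left it, along the tool's axes as they then stand; what a row does not reach is not made up. A row lasts 1/12 s, in which the tool goes at most 41.7 mm and 0.125 rad, less where a joint would pass 70% of its speed; a pose out of reach is approached as far as the arm can. The fingers move at their own pace and stop on an object; FORCE is the grip in N (left out, the last holds). Time passes only in rows, so rows that do not move let the fingers close. It prints the time, the measured TCP pose, the force, the opening and the grip force at its end. Input that does not fit is refused with a message, and nothing moves.
- r.sense(): the state, without advancing time (a new reading comes with each control period).
- cams.grab_frame(name): name is "scene" or "side" or "wrist"; returns the picture (480x640x3 uint8, red, green, blue); there is no depth.
- cams.camera_params(name): a dict with "fx", "fy", "cx", "cy" (pixels), "rvec" (rotation vector, rad) and "tvec" (3), from world to camera coordinates, as OpenCV has them. Camera axes: x right, y down, z forward; pixel columns grow to the right and rows downward; lengths in mm; the calibration is good to about 2 mm. A picture is of the moment at which its call begins: read the wrist's pose just before it. camera_params takes no time and is no camera call; for the wrist camera it gives the pose at the moment of the call.
- r.sign_off(): hands the job in; it is judged then, once.
The state is a dict: "clock": time; "qpos": joint angles; "qvel": joint speeds; "joint_efforts": joint torques, N m; "eef_pos": TCP position; "tcp_rot": TCP orientation; "contact_force": force on the tool from outside, world axes, zero at the start; "wrist_torque": the same for the moment, N m; "opening": opening from 0.0 (shut) to 1.0 (fully open); "grasp_force": force on a finger pad.
Only numpy, scipy, OpenCV 4.12 (cv2) and the standard library are available. Lean on these libraries where they do the work, as an engineer would, in place of code of your own. Each camera call takes 0.05 s, during which the arm holds its last target. There are 200 camera calls.

## Working session

There is one attempt and no reset: what is moved stays moved. The work goes in short steps, Python scripts to look and compute and a shell command to move; the robot and the scene stay as the last step left them, time stands still between calls to the robot, and variables do not carry over. Pictures are saved under pics/ and viewed, at most 14 in all, crops included, and the job is handed in when it is done.

```bash
ls; mkdir -p pics; python3 - <<'E'
from rig import r,cams
import cv2
for n in ("scene","side"):
    cv2.imwrite(f"pics/{n}0.png",cams.grab_frame(n)[:,:,::-1])
    print(n,cams.camera_params(n))
print(cams.camera_params("wrist"));print(r.sense())
E
```

```text
pics
scene {'fx': 485.76021864887724, 'fy': 485.76021864887724, 'cx': 322.520771659268, 'cy': 240.05938182397665, 'rvec': array([ 1.79960128, -1.01683858,  0.63834954]), 'tvec': array([-243.76206068,  206.25043359,  710.13691553])}
side {'fx': 476.7523717004663, 'fy': 476.7523717004663, 'cx': 321.7917430893406, 'cy': 238.0038870548332, 'rvec': array([ 0.74046444, -2.47193828,  1.26645736]), 'tvec': array([394.65670501, 203.11337368, 886.6518077 ])}
{'fx': 383.8786652353682, 'fy': 383.8786652353682, 'cx': 320.08580951763116, 'cy': 239.0362191166923, 'rvec': array([-2.38395372,  1.62134022,  0.24805041]), 'tvec': array([-623.57927762,  -39.6643193 ,  380.43788593])}
{'clock': 0.1, 'qpos': array([-1.19837743e+00,  3.53552805e-01,  1.63409055e+00,  1.61961197e-05,
        1.15522053e+00, -2.42580739e-03]), 'qvel': array([ 0.00127689, -0.00119493, -0.000416  ,  0.00104343,  0.00168674,
       -0.00040875]), 'joint_efforts': array([ 7.84780023e-04, -6.06354547e+01, -3.42819107e+01,  4.14278122e-05,
        3.97952812e-03,  2.38506601e-06]), 'eef_pos': array([ 228.66543021, -581.2127702 ,  252.63986283]), 'tcp_rot': array([-3.14032145e+00, -1.78929792e-05,  3.74838142e-01]), 'contact_force': array([ 0.21211323,  0.4400863 , -0.15052869]), 'wrist_torque': array([-0.02384616,  0.01117019,  0.00344574]), 'grasp_force': 0.0, 'opening': 0.9999402205167109}
```

View pics/scene0.png

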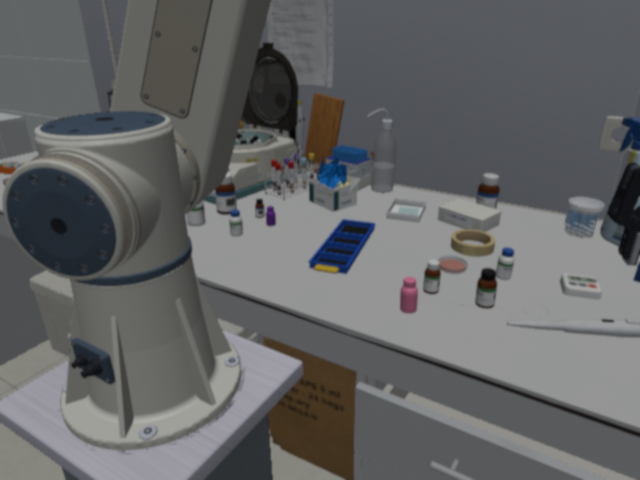

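View pics/side0.png

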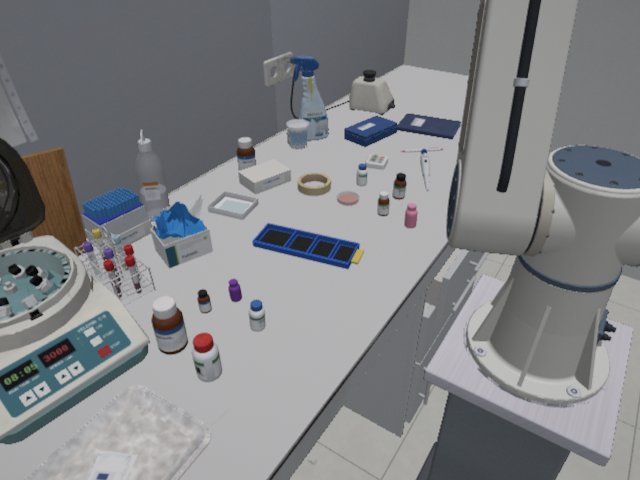

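Candidates (scene px / side px):
- amber_24: (259,208)/(204,301). Look-alike: purple (270,215)/(235,290).
- amber_30: (432,277)/(383,204). Look-alike: pink (409,295)/(411,215).
- amber_34: (486,288)/(400,186).
- amber_54: (226,195)/(170,325). The spare by the wall is at (488,193)/(246,155).
- White bottles: scene (196,213), (236,223), (506,264).

Next I'll check these in a close crop and triangulate.

```bash
python3 - <<'E'
import cv2,numpy as np
s=cv2.imread("pics/side0.png");c=cv2.imread("pics/scene0.png")
def up(im,x,y,w,h,W,H): return cv2.resize(im[y:y+h,x:x+w],(W,H),interpolation=cv2.INTER_CUBIC)
a=np.vstack([np.hstack([up(s,140,270,133,110,400,330)*1,up(s,340,150,133,110,400,330)]),up(s,240,215,266,90,800,270)])
b=np.vstack([np.hstack([up(c,180,170,100,75,400,300),up(c,395,235,133,100,400,300)]),np.hstack([up(c,290,205,133,100,400,300),up(c,450,160,133,100,400,300)])])
cv2.imwrite("pics/a.png",a);cv2.imwrite("pics/b.png",b)
E
```

```text
(no output)
```

View pics/a.png

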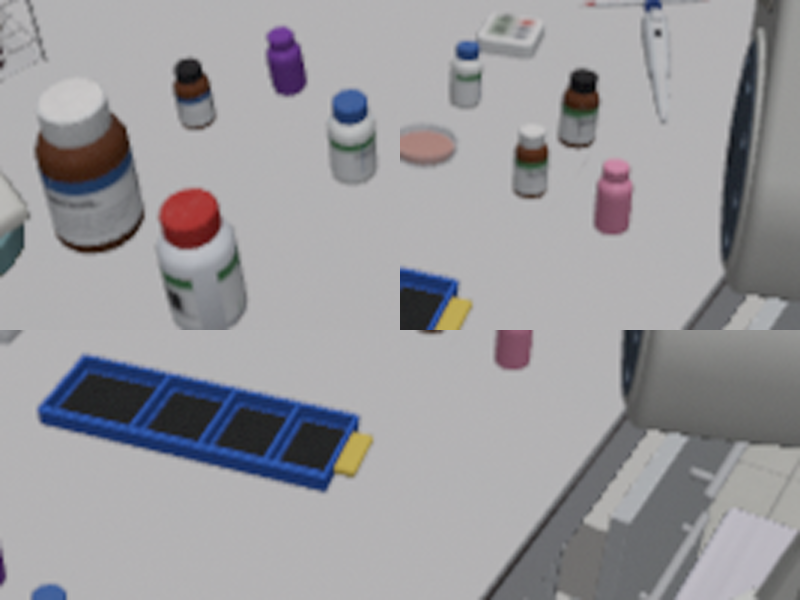

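View pics/b.png

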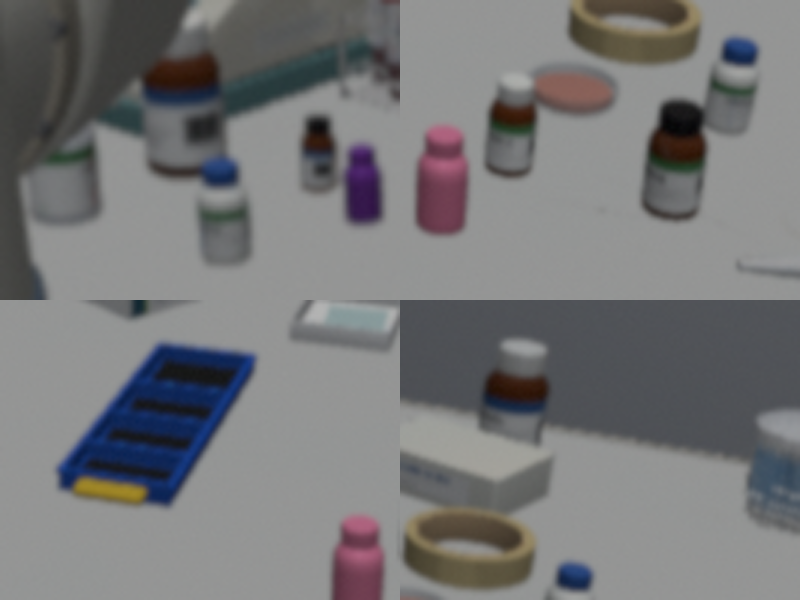

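```bash
cat > h.py <<'E'
import cv2,numpy as np
from scipy.optimize import least_squares
def proj(p,P):
    K=np.array([[p["fx"],0,p["cx"]],[0,p["fy"],p["cy"]],[0,0,1]])
    return cv2.projectPoints(np.asarray(P,float).reshape(-1,3),np.asarray(p["rvec"],float),np.asarray(p["tvec"],float),K,None)[0].reshape(-1,2)
t=np.linspace(0,2*np.pi,60)
def ring(x,y,z,d): return np.c_[x+d/2*np.cos(t),y+d/2*np.sin(t),0*t+z]
def box(p,x,y,D,hb,d,h):
    q=proj(p,np.r_[ring(x,y,0,D),ring(x,y,hb*.8,D),ring(x,y,h,d)])
    return np.r_[q.min(0),q.max(0)]  # L T R B
def fit(views,dims,x0=(550,0)):
    f=lambda v:np.concatenate([np.nan_to_num(box(p,*v,*dims)-b) for p,b in views])
    s=least_squares(f,x0,loss="soft_l1"); return s.x,f(s.x)
E
cat > m.py <<'E'
from rig import cams
from h import *
S,C=cams.camera_params("side"),cams.camera_params("scene"); k=.3325; n=np.nan
def b(o,k,v): L,T,R,B=v; return np.array([o[0]+k*L,o[1]+k*T,o[0]+k*R,o[1]+k*B])
sl,sr,cl,cr=((140,270),k),((340-400*k,150),k),((180,170),.25),((395-400*k,235),k)
d24=(24,39,18,48);d30=(30,51,22,62);d34=(34,57,25,70);d54=(54,86,40,105)
for nm,dm,a,va,c,vc in [("24",d24,sl,(174,60,215,128),cl,(301,116,337,191)),
 ("30",d30,sr,(513,126,549,196),cr,(486,74,535,175)),
 ("34",d34,sr,(559,71,600,147),cr,(642,101,706,217)),
 ("54",d54,sl,(37,80,143,248),cl,(145,n,228,178)),
 ("purple",d24,sl,(267,28,306,95),cl,(346,146,382,222)),
 ("pink",d30,sr,(595,160,632,233),cr,(418,127,469,233)),
 ("wb1",d30,sl,(327,92,377,182),cl,(197,157,250,264)),
 ("wb2",d30,sr,(449,42,482,107),cr,(706,40,758,132)),
 ("wred",(44,70,33,85),sl,(158,190,245,330),cl,(28,n,100,222))]:
    x,e=fit([(S,b(*a,va)),(C,b(*c,vc))],dm); print(nm,x.round(1),np.hypot(*x).round(),e.round(1))
L,W=121,41
P=np.array([[L,W],[L,-W],[-L,-W],[-L,W]])
sc=np.array([240,215])+k*np.array([[84,27],[41,73],[325,146],[358,83]])
cc=np.array([290,205])+k*np.array([[160,45],[255,55],[168,190],[62,167]])
best=None
for oS in (0,1):
  for flip in (0,1):
    # order guess: scene view & side view corner lists aligned by name
    ps=P if oS==0 else P[[1,0,3,2]]
    pc=P if flip==0 else P[[1,0,3,2]]
    for y0 in np.arange(-3,3.1,1):
      def f(v):
        R=np.array([[np.cos(v[2]),-np.sin(v[2])],[np.sin(v[2]),np.cos(v[2])]])
        g=lambda Q:np.c_[Q@R.T+v[:2],np.full(4,18)]
        return np.r_[(proj(S,g(ps))-sc).ravel(),(proj(C,g(pc))-cc).ravel()]
      s=least_squares(f,(550,0,y0))
      if best is None or s.cost<best[0]: best=(s.cost,s.x,f(s.x).round(1),oS,flip)
print("carrier",best)
v=best[1]
for bx in (-95,-44,12,80): print(bx,(v[:2]+bx*np.array([np.cos(v[2]),np.sin(v[2])])).round(1))
E
python3 m.py
```

```text
24 [582.6 262.4] 639.0 [-0.3 -1.2  0.4  1.  -0.5 -0.8  0.5  0.5]
30 [ 449.2 -256. ] 517.0 [-0.6 -1.   0.   1.3 -0.8 -0.3  0.8  1.5]
34 [ 451.7 -357.1] 576.0 [-0.3 -1.4 -0.   1.  -0.9 -1.   0.8  2.5]
54 [568.6 360.8] 673.0 [-1.3 -2.2  1.1  1.8 -0.7  0.   1.3  0.5]
purple [553.2 203.9] 590.0 [-0.2 -1.3  0.2  0.7 -0.7 -0.8  0.5  1. ]
pink [ 365.6 -244.6] 440.0 [-1.  -1.1  0.4  1.  -0.8 -0.7  0.8  1.7]
wb1 [463.2 241.1] 522.0 [-0.4 -1.3  0.3  1.7 -0.3 -0.5  0.4  0.8]
wb2 [ 575.3 -364. ] 681.0 [-0.1 -1.  -0.   0.8 -0.9 -1.4  0.8  1.7]
wred [465.3 372.4] 596.0 [-0.9 -2.   0.6  2.2 -0.8  0.   1.6  1.1]
carrier (np.float64(6.771048387807147), array([ 5.31792224e+02, -2.12620358e+01,  2.09198496e-01]), array([ 0.1, -1.6, -1.1,  1. ,  0.8, -0.3,  1. ,  0.4,  0.1, -1.2,  0.4,
       -0.5,  1. , -1.2, -1.5,  0.5]), 1, 0)
-95 [438.9 -41. ]
-44 [488.8 -30.4]
12 [543.5 -18.8]
80 [610.   -4.6]
```

The rows are not in the units I measure in: shifts go in units of 100 mm and turns go in units of 0.05 rad. I convert before sending: -30 mm is -0.3, 20 mm is 0.2, 0.083 rad is 1.66.

```bash
cat >> h.py <<'E'
def ray(p,uv,z):
    R=cv2.Rodrigues(np.asarray(p["rvec"],float))[0];c=-R.T@p["tvec"]
    d=R.T@np.array([(uv[0]-p["cx"])/p["fx"],(uv[1]-p["cy"])/p["fy"],1]);return c+d*(z-c[2])/d[2]
def Rt(s):
    a=s["tcp_rot"];from scipy.spatial.transform import Rotation as Q
    return Q.from_euler("xyz",a).as_matrix()
def go(s,x,y,z): return Rt(s).T@(np.array([x,y,z])-s["eef_pos"])
E
python3 - <<'E'
from rig import r,cams
from h import *
p=cams.camera_params("wrist");s=r.sense()
R=cv2.Rodrigues(p["rvec"])[0];c=-R.T@p["tvec"]
print(c,"tool:",Rt(s).T@(c-s["eef_pos"]),"axis in tool",Rt(s).T@R.T)
S=cams.camera_params("side")
for uv in [(148,343),(75,400),(20,420)]: print(ray(S,uv,0))
E
echo '[[0,0,1.66,0,0,0,1],[0,0,1.66,0,0,0,1],[0,0,0,0.2,-0.3,0,1],[0,0,0,0.2,-0.3,0,1],[0,0,0,0.2,-0.3,0,1]]' > path.dat && python3 -m handwheel path.dat
```

```text
[ 299.00033794 -553.01654418  374.07065979] tool: [  75.77676561   -0.64168396 -121.42872352] axis in tool [[ 1.21655508e-03 -9.54955147e-01 -2.96747682e-01]
 [ 9.99999204e-01  1.26138434e-03  4.04001162e-05]
 [ 3.35732580e-04 -2.96747495e-01  9.54955921e-01]]
[609.65150813 387.58719847   0.        ]
[611.9194334  538.72291245   0.        ]
[ 6.52233650e+02  6.10046039e+02 -1.13686838e-13]
clock: 0.52
eef_pos: [268.7, -479.9, 252.6]
tcp_rot: [-3.141, 0.0, 0.207]
contact_force: [0.2, 0.3, 1.0]
opening: 1.0
grasp_force: 0.0
```

To row units: 28 mm is 0.28, -27 mm is -0.27.

```bash
echo '[[0,0,0,0.28,-0.27,0,1],[0,0,0,0.28,-0.27,0,1],[0,0,0,0.28,-0.27,0,1],[0,0,0,0.28,-0.27,0,1],[0,0,0,0.28,-0.27,0,1]]' > path.dat && python3 -m handwheel path.dat >/dev/null
echo '[[0,0,0,0.28,-0.27,0,1],[0,0,0,0.28,-0.27,0,1],[0,0,0,0.28,-0.27,0,1],[0,0,0,0.28,-0.27,0,1],[0,0,0,0.28,-0.27,0,1]]' > path.dat && python3 -m handwheel path.dat
echo '[[0,0,0,0.28,-0.27,0,1],[0,0,0,0.28,-0.27,0,1],[0,0,0,0.28,-0.27,0,1],[0,0,0,0.28,-0.27,0,1],[0,0,0,0,0,0,1]]' > path.dat && python3 -m handwheel path.dat
python3 - <<'E'
from rig import r,cams
from h import *
import pickle
p=cams.camera_params("wrist");im=cams.grab_frame("wrist")[:,:,::-1];cv2.imwrite("pics/w1.png",im);pickle.dump(p,open("w1.pkl","wb"))
E
```

```text
clock: 1.35
eef_pos: [487.4, -157.1, 253.2]
tcp_rot: [-3.142, 0.0, 0.209]
contact_force: [0.4, -0.3, 0.5]
opening: 1.005
grasp_force: 0.0
clock: 1.77
eef_pos: [577.1, -25.0, 253.1]
tcp_rot: [-3.14, -0.002, 0.212]
contact_force: [-0.6, -0.0, 1.1]
opening: 0.999
grasp_force: 0.0
```

View pics/w1.png

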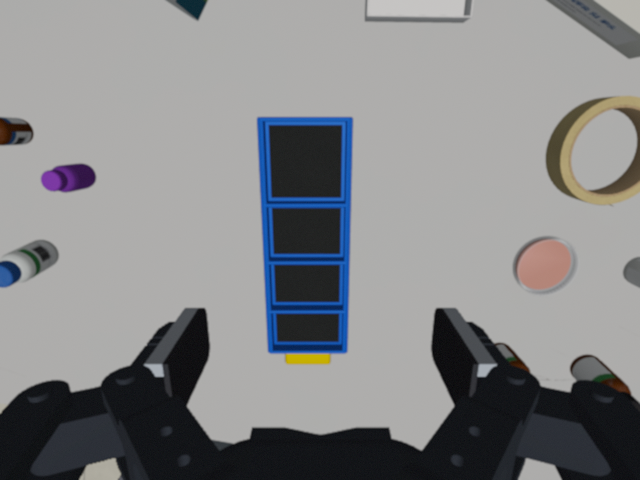

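The wrist view shows the carrier with outer corners at (258,118), (353,118), (348,352), (269,352) and the tab at (307,358). Purple is at (68,178) and amber_24 at the left edge, (15,130).

```bash
python3 - <<'E'
from rig import r,cams
from h import *
import pickle
p=pickle.load(open("w1.pkl","rb"))
w=np.array([ray(p,u,18)[:2] for u in [(258,118),(353,118),(348,352),(269,352)]])
print(w.round(1),[np.linalg.norm(w[i]-w[(i+1)%4]).round(1) for i in range(4)])
c=w.mean(0);d=w[0]+w[1]-w[2]-w[3];a=np.arctan2(d[1],d[0]);print("carrier",c,a)
for bx in (-95,-44,12,80): print(bx,(c+bx*np.array([np.cos(a),np.sin(a)])).round(1))
print("24 check",ray(p,(33,130),3),ray(p,(95,177),3))
print(go(r.sense(),582.6,262.4,253))
E
```

```text
[[641.2  46.3]
 [659.  -36. ]
 [425.9 -87.2]
 [407.9  -4.7]] [np.float64(84.2), np.float64(238.6), np.float64(84.5), np.float64(238.7)]
carrier [533.51366879 -20.4122763 ] 0.21557008754180798
-95 [440.7 -40.7]
-44 [490.5 -29.8]
12 [545.2 -17.8]
80 [611.7  -3.3]
24 check [585.7708796  252.08975107   3.        ] [553.7222727  193.61058818   3.        ]
[ 6.82294392e+01 -2.81599949e+02 -3.33255779e-02]
```

To row units: -35 mm is -0.35, 8.5 mm is 0.085.

```bash
echo '[[0,0,0,0.085,-0.35,0,0.7],[0,0,0,0.085,-0.35,0,0.7],[0,0,0,0.085,-0.35,0,0.7],[0,0,0,0.085,-0.35,0,0.7],[0,0,0,0.085,-0.35,0,0.7]]' > path.dat && python3 -m handwheel path.dat >/dev/null
echo '[[0,0,0,0.085,-0.35,0,0.7],[0,0,0,0.085,-0.35,0,0.7],[0,0,0,0.085,-0.36,0,0.7],[0,0,0,0,0,0.3,0.7],[0,0,0,0,0,0.3,0.7]]' > path.dat && python3 -m handwheel path.dat
echo '[[0,0,0,0,0,0.3,0.7],[0,0,0,0,0,0.3,0.7],[0,0,0,0,0,0,0.7]]' > path.dat && python3 -m handwheel path.dat
python3 - <<'E'
from rig import r,cams
from h import *
p=cams.camera_params("wrist");im=cams.grab_frame("wrist")[:,:,::-1].copy()
q=box(p,582.6,262.4,24,39,18,48).astype(int);cv2.rectangle(im,tuple(map(int,q[:2])),tuple(map(int,q[2:])),(0,255,0),1)
cv2.imwrite("pics/w2.png",im);print(q,r.sense()["eef_pos"])
E
```

```text
clock: 2.65
eef_pos: [583.1, 260.5, 194.0]
tcp_rot: [-3.141, -0.004, 0.211]
contact_force: [-0.3, -0.1, -0.9]
opening: 0.699
grasp_force: 0.0
clock: 2.9
eef_pos: [578.5, 256.3, 127.3]
tcp_rot: [3.139, 0.01, 0.208]
contact_force: [-2.7, -0.4, -1.2]
opening: 0.701
grasp_force: 0.0
[291 210 332 266] [579.95703751 256.93638848 130.35314604]
```

View pics/w2.png

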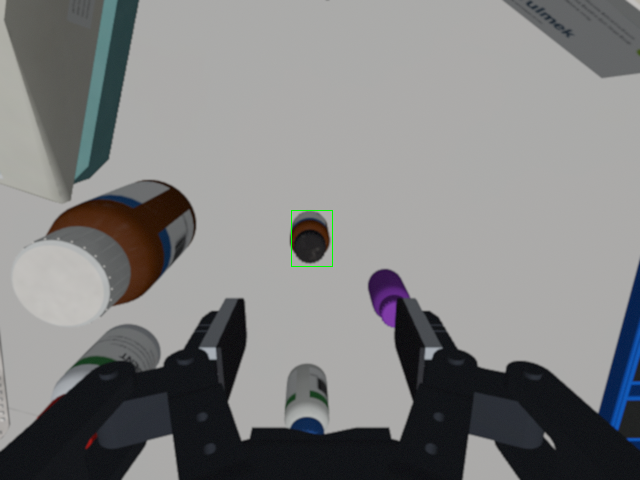

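The wrist view confirms amber_24 (black cap, blue stripe) at (310,236), inside the predicted box. Purple is clear at (388,297).

```bash
echo '[[0,0,0,0,0,0,0.6]]' > path.dat && python3 -m handwheel path.dat ; python3 - <<'E'
from rig import r
from h import *
print(go(r.sense(),582.6,263.3,30))
E
```

```text
clock: 3.03
eef_pos: [582.5, 258.2, 133.9]
tcp_rot: [3.141, 0.0, 0.208]
contact_force: [0.7, 0.3, 1.3]
opening: 0.606
grasp_force: 0.0
[  1.20741378  -4.98189788 103.93777178]
```

```bash
echo '[[0,0,0,0.005,-0.025,0.2,0.6],[0,0,0,0.005,-0.025,0.2,0.6],[0,0,0,0,0,0.2,0.6],[0,0,0,0,0,0.2,0.6],[0,0,0,0,0,0.14,0.6]]' > path.dat && python3 -m handwheel path.dat
echo '[[0,0,0,0,0,0.09,0.6],[0,0,0,0,0,0,0.6],[0,0,0,0,0,0,0.2],[0,0,0,0,0,0,0],[0,0,0,0,0,0,0]]' > path.dat && python3 -m handwheel path.dat 25
echo '[[0,0,0,0,0,0,0],[0,0,0,0,0,0,0],[0,0,0,0,0,0,0]]' > path.dat && python3 -m handwheel path.dat
```

```text
clock: 3.45
eef_pos: [583.4, 264.2, 40.3]
tcp_rot: [-3.141, -0.002, 0.209]
contact_force: [1.0, -0.9, 0.2]
opening: 0.599
grasp_force: 0.0
clock: 3.87
eef_pos: [583.2, 264.4, 31.8]
tcp_rot: [-3.141, -0.002, 0.209]
contact_force: [-0.1, 0.2, 2.1]
opening: 0.269
grasp_force: 25.3
clock: 4.12
eef_pos: [583.2, 264.4, 31.7]
tcp_rot: [-3.141, -0.002, 0.209]
contact_force: [0.0, -1.7, 7.0]
opening: 0.267
grasp_force: 25.7
```

To row units: -20 mm is -0.2, -10 mm is -0.1.

```bash
echo '[[0,0,0,0,0,-0.1,0],[0,0,0,0,0,-0.2,0],[0,0,0,0,0,-0.3,0],[0,0,0,0,0,-0.3,0],[0,0,0,0,0,-0.2,0]]' > path.dat && python3 -m handwheel path.dat 
echo '[[0,0,0,-0.2,0.27,0,0],[0,0,0,-0.2,0.27,0,0],[0,0,0,-0.2,0.27,0,0],[0,0,0,-0.2,0.27,0,0],[0,0,0,-0.2,0.27,0,0]]' > path.dat && python3 -m handwheel path.dat
echo '[[0,0,0,-0.2,0.27,0,0],[0,0,0,-0.2,0.27,0,0],[0,0,0,-0.2,0.27,0,0],[0,0,0,-0.2,0.27,0,0],[0,0,0,-0.2,0.27,0,0]]' > path.dat && python3 -m handwheel path.dat
echo '[[0,0,0,0,0,0,0],[0,0,0,0,0,0,0],[0,0,0,0,0,0,0]]' > path.dat && python3 -m handwheel path.dat
python3 - <<'E'
from rig import r,cams
from h import *
p=cams.camera_params("wrist");im=cams.grab_frame("wrist")[:,:,::-1].copy()
cv2.imwrite("pics/w3.png",im);print(go(r.sense(),440,-41,37))
E
```

```text
clock: 4.53
eef_pos: [582.8, 264.4, 143.7]
tcp_rot: [-3.141, -0.002, 0.209]
contact_force: [1.8, 0.2, -0.3]
opening: 0.269
grasp_force: 25.0
clock: 4.95
eef_pos: [511.4, 110.1, 141.1]
tcp_rot: [3.142, -0.001, 0.209]
contact_force: [1.3, -0.3, 1.0]
opening: 0.271
grasp_force: 25.0
clock: 5.37
eef_pos: [441.6, -42.7, 141.0]
tcp_rot: [3.141, -0.001, 0.209]
contact_force: [-0.0, -0.7, 0.0]
opening: 0.267
grasp_force: 25.0
clock: 5.62
eef_pos: [443.0, -41.5, 140.9]
tcp_rot: [3.141, -0.001, 0.208]
contact_force: [0.3, -0.3, -0.3]
opening: 0.266
grasp_force: 25.0
[ -3.21150525  -0.78207459 103.77627449]
```

View pics/w3.png

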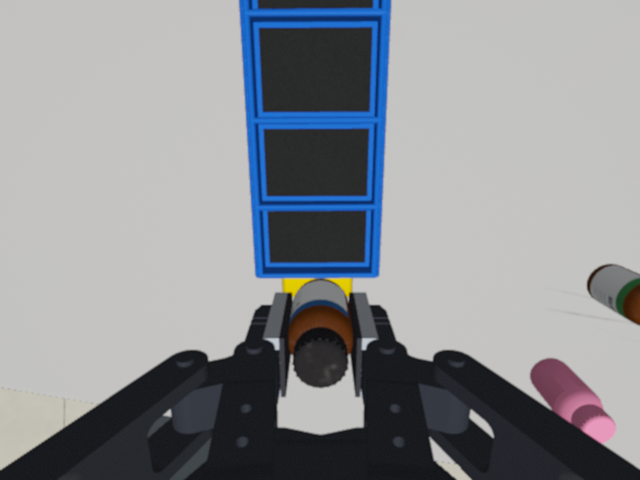

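The wrist view shows the bottle held upright at (320,330). The smallest bay is at (317,237) and lines up with the tool once parallax is allowed for. Lowering now.

To row units: 25 mm is 0.25, 15 mm is 0.15.

```bash
echo '[[0,0,0,-0.01,0,0.2,0],[0,0,0,-0.01,-0.005,0.25,0],[0,0,0,-0.01,0,0.25,0],[0,0,0,0,0,0.15,0],[0,0,0,0,0,0.08,0]]' > path.dat && python3 -m handwheel path.dat 
echo '[[0,0,0,0,0,0.05,0],[0,0,0,0,0,0.03,0],[0,0,0,0,0,0.01,0],[0,0,0,0,0,0,0],[0,0,0,0,0,0,0]]' > path.dat && python3 -m handwheel path.dat
```

```text
clock: 6.08
eef_pos: [439.0, -40.5, 45.6]
tcp_rot: [-3.141, 0.002, 0.211]
contact_force: [-0.3, 0.3, -0.8]
opening: 0.267
grasp_force: 25.0
clock: 6.5
eef_pos: [440.0, -41.7, 38.9]
tcp_rot: [3.141, -0.001, 0.209]
contact_force: [0.8, -0.2, -0.6]
opening: 0.273
grasp_force: 25.0
```

Lower until touch, then release gently.

To row units: 1 mm is 0.01, 0.5 mm is 0.005.

```bash
echo '[[0,0,0,0,0,0.01,0],[0,0,0,0,0,0.01,0],[0,0,0,0,0,0.005,0],[0,0,0,0,0,0,0]]' > path.dat && python3 -m handwheel path.dat 

```

```text
clock: 6.83
eef_pos: [440.0, -41.8, 36.5]
tcp_rot: [3.141, -0.001, 0.209]
contact_force: [-2.4, -0.7, 11.1]
opening: 0.267
grasp_force: 26.2
```

To row units: -10 mm is -0.1, -0.5 mm is -0.005.

```bash
echo '[[0,0,0,0,0,-0.005,0.3],[0,0,0,0,0,0,0.35],[0,0,0,0,0,0,0.42],[0,0,0,0,0,0,0.45],[0,0,0,0,0,-0.1,0.45]]' > path.dat && python3 -m handwheel path.dat 
echo '[[0,0,0,0,0,-0.2,0.45],[0,0,0,0,0,-0.3,0.45],[0,0,0,0,0,-0.35,0.45],[0,0,0,0,0,-0.25,0.6],[0,0,0,0,0,0,0.7]]' > path.dat && python3 -m handwheel path.dat 
python3 - <<'E'
from rig import r,cams
from h import *
cv2.imwrite("pics/s4.png",cv2.resize(cams.grab_frame("side")[190:290,220:400,::-1],(720,400)))
print(go(r.sense(),449.2,-256,140))
E
```

```text
clock: 7.25
eef_pos: [438.4, -41.6, 45.4]
tcp_rot: [-3.141, 0.003, 0.209]
contact_force: [-0.9, 0.4, -0.3]
opening: 0.448
grasp_force: 0.0
clock: 7.67
eef_pos: [442.2, -42.0, 161.4]
tcp_rot: [3.139, -0.007, 0.209]
contact_force: [1.7, -0.3, 0.8]
opening: 0.696
grasp_force: 0.0
[-36.74124438 211.0816711   19.53677787]
```

View pics/s4.png

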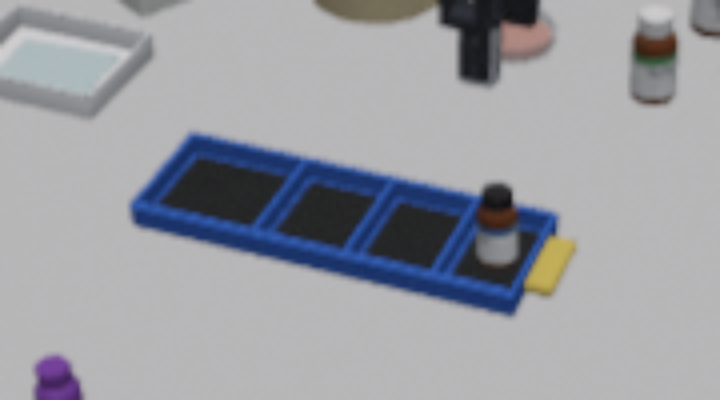

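amber_24 stands upright in the smallest bay (crop 497,235). Next is amber_30.

```bash
echo '[[0,0,0,-0.06,0.35,0,0.75],[0,0,0,-0.06,0.35,0,0.75],[0,0,0,-0.06,0.35,0,0.75],[0,0,0,-0.06,0.35,0,0.75],[0,0,0,-0.06,0.35,0,0.75]]' > path.dat && python3 -m handwheel path.dat >/dev/null
echo '[[0,0,0,-0.06,0.35,0,0.75],[0,0,0,0,0,0.2,0.75],[0,0,0,0,0,0.1,0.75],[0,0,0,0,0,0,0.75],[0,0,0,0,0,0,0.75]]' > path.dat && python3 -m handwheel path.dat
python3 - <<'E'
from rig import r,cams
from h import *
p=cams.camera_params("wrist");im=cams.grab_frame("wrist")[:,:,::-1].copy()
for a in [(449.2,-256,30,51,22,62),(451.7,-357.1,34,57,25,70)]:
    q=box(p,*a).astype(int);cv2.rectangle(im,tuple(map(int,q[:2])),tuple(map(int,q[2:])),(0,255,0),1);print(q)
cv2.imwrite("pics/w5.png",im);print(go(r.sense(),449.2,-256,36))
E
```

```text
clock: 8.55
eef_pos: [446.6, -253.3, 125.2]
tcp_rot: [-3.139, 0.003, 0.209]
contact_force: [0.1, 0.3, 0.5]
opening: 0.749
grasp_force: 0.0
[300 212 353 288]
[446 236 547 330]
[ 1.47991068  3.04365689 89.94756618]
```

View pics/w5.png

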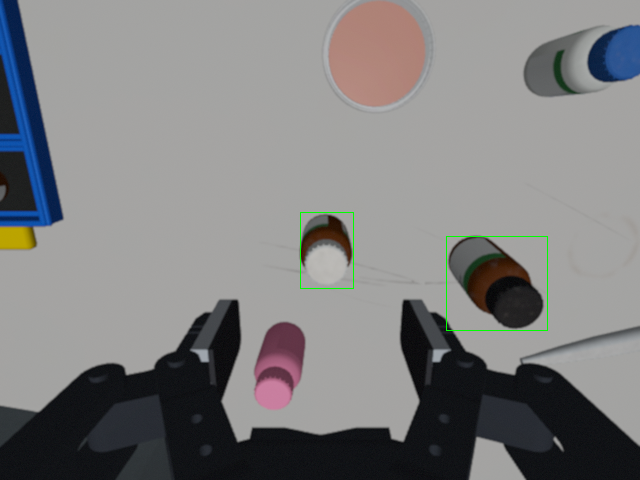

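amber_30 (white cap, green stripe) sits at (326,250), inside its predicted box. amber_34 matches at (497,283), and pink at (280,363) is clear of the fingers.

```bash
echo '[[0,0,0,0.005,0.015,0.25,0.75],[0,0,0,0.005,0.015,0.25,0.75],[0,0,0,0.005,0,0.2,0.75],[0,0,0,0,0,0.12,0.75],[0,0,0,0,0,0.08,0.75]]' > path.dat && python3 -m handwheel path.dat
echo '[[0,0,0,0,0,0,0.75],[0,0,0,0,0,0,0.2],[0,0,0,0,0,0,0],[0,0,0,0,0,0,0],[0,0,0,0,0,0,0]]' > path.dat && python3 -m handwheel path.dat 25
echo '[[0,0,0,0,0,0,0],[0,0,0,0,0,0,0]]' > path.dat && python3 -m handwheel path.dat
echo '[[0,0,0,0,0,-0.1,0],[0,0,0,0,0,-0.2,0],[0,0,0,0,0,-0.3,0],[0,0,0,0,0,-0.3,0],[0,0,0,0,0,-0.2,0]]' > path.dat && python3 -m handwheel path.dat
python3 - <<'E'
from rig import r
from h import *
print(go(r.sense(),490,-30,140))
E
```

```text
clock: 9.02
eef_pos: [449.7, -256.1, 35.6]
tcp_rot: [-3.141, 0.001, 0.21]
contact_force: [-0.3, -0.0, 0.7]
opening: 0.748
grasp_force: 0.0
clock: 9.43
eef_pos: [450.6, -257.5, 37.4]
tcp_rot: [3.141, -0.001, 0.209]
contact_force: [-0.2, 1.8, 7.2]
opening: 0.34
grasp_force: 26.0
clock: 9.6
eef_pos: [450.5, -257.5, 37.4]
tcp_rot: [3.141, -0.001, 0.209]
contact_force: [-0.6, 2.1, 7.7]
opening: 0.335
grasp_force: 26.1
clock: 10.02
eef_pos: [450.5, -257.7, 149.6]
tcp_rot: [3.14, -0.002, 0.209]
contact_force: [0.2, -1.0, 0.0]
opening: 0.34
grasp_force: 25.4
[  85.8447503  -214.55783785    9.39077668]
```

To row units: -30 mm is -0.3, 12 mm is 0.12.

```bash
echo '[[0,0,0,0.12,-0.3,0,0],[0,0,0,0.12,-0.3,0,0],[0,0,0,0.12,-0.3,0,0],[0,0,0,0.12,-0.3,0,0],[0,0,0,0.12,-0.3,0,0]]' > path.dat && python3 -m handwheel path.dat >/dev/null
echo '[[0,0,0,0.12,-0.3,0,0],[0,0,0,0.13,-0.3,0,0],[0,0,0,0,-0.04,0,0],[0,0,0,0,0,0,0],[0,0,0,0,0,0,0]]' > path.dat && python3 -m handwheel path.dat
python3 - <<'E'
from rig import r
from h import *
print(go(r.sense(),490,-30,42.4))
E
```

```text
clock: 10.85
eef_pos: [488.6, -30.4, 146.8]
tcp_rot: [3.141, -0.0, 0.21]
contact_force: [-0.4, -0.3, -0.1]
opening: 0.336
grasp_force: 25.3
[ 1.44486386e+00 -9.02112000e-02  1.04437146e+02]
```

```bash
echo '[[0,0,0,0.01,0,0.2,0],[0,0,0,0.01,0,0.25,0],[0,0,0,0,0,0.25,0],[0,0,0,0,0,0.15,0],[0,0,0,0,0,0.09,0]]' > path.dat && python3 -m handwheel path.dat 
echo '[[0,0,0,0,0,0.05,0],[0,0,0,0,0,0.03,0],[0,0,0,0,0,0.01,0],[0,0,0,0,0,0.005,0],[0,0,0,0,0,0,0]]' > path.dat && python3 -m handwheel path.dat
```

```text
clock: 11.27
eef_pos: [489.4, -31.2, 50.8]
tcp_rot: [-3.141, 0.002, 0.207]
contact_force: [0.4, 0.2, 0.6]
opening: 0.336
grasp_force: 25.3
clock: 11.68
eef_pos: [491.2, -30.0, 43.5]
tcp_rot: [3.141, -0.001, 0.209]
contact_force: [-0.2, 0.7, -0.8]
opening: 0.335
grasp_force: 25.3
```

To row units: 1 mm is 0.01, 0.5 mm is 0.005.

```bash
echo '[[0,0,0,0,0,0.01,0],[0,0,0,0,0,0.005,0],[0,0,0,0,0,0,0],[0,0,0,0,0,0,0]]' > path.dat && python3 -m handwheel path.dat 
echo '[[0,0,0,0,0,0,0.37],[0,0,0,0,0,0,0.42],[0,0,0,0,0,0,0.48],[0,0,0,0,0,0,0.5],[0,0,0,0,0,-0.1,0.5]]' > path.dat && python3 -m handwheel path.dat 
echo '[[0,0,0,0,0,-0.2,0.5],[0,0,0,0,0,-0.3,0.5],[0,0,0,0,0,-0.3,0.5],[0,0,0,0,0,-0.2,0.6],[0,0,0,0,0,0,0.7]]' > path.dat && python3 -m handwheel path.dat 
python3 - <<'E'
from rig import r
from h import *
print(go(r.sense(),451.7,-357.1,140))
E
```

```text
clock: 12.02
eef_pos: [491.2, -29.9, 42.4]
tcp_rot: [3.141, -0.001, 0.209]
contact_force: [-2.8, -0.7, 10.2]
opening: 0.335
grasp_force: 26.3
clock: 12.43
eef_pos: [489.5, -29.8, 50.3]
tcp_rot: [-3.141, 0.003, 0.209]
contact_force: [-0.9, 0.3, -0.5]
opening: 0.5
grasp_force: 0.0
clock: 12.85
eef_pos: [493.1, -30.0, 155.9]
tcp_rot: [3.14, -0.007, 0.209]
contact_force: [1.0, -0.3, 0.9]
opening: 0.697
grasp_force: 0.0
[-108.40979104  311.36106505   15.76544609]
```

To row units: -12 mm is -0.12, 35 mm is 0.35.

```bash
echo '[[0,0,0,-0.12,0.35,0,0.8],[0,0,0,-0.12,0.35,0,0.8],[0,0,0,-0.12,0.35,0,0.8],[0,0,0,-0.12,0.35,0,0.8],[0,0,0,-0.12,0.35,0,0.8]]' > path.dat && python3 -m handwheel path.dat >/dev/null
echo '[[0,0,0,-0.12,0.34,0,0.8],[0,0,0,-0.12,0.34,0,0.8],[0,0,0,-0.12,0.34,0,0.8],[0,0,0,-0.12,0.34,0,0.8],[0,0,0,0,0,0,0.8]]' > path.dat && python3 -m handwheel path.dat
echo '[[0,0,0,0,0,0,0.8],[0,0,0,0,0,0,0.8]]' > path.dat && python3 -m handwheel path.dat
python3 - <<'E'
from rig import r,cams
from h import *
p=cams.camera_params("wrist");im=cams.grab_frame("wrist")[:,:,::-1].copy()
q=box(p,451.7,-357.1,34,57,25,70).astype(int);cv2.rectangle(im,tuple(map(int,q[:2])),tuple(map(int,q[2:])),(0,255,0),1);print(q)
cv2.imwrite("pics/w6.png",im);print(go(r.sense(),451.7,-357.1,42))
s=cams.grab_frame("side")[190:290,220:400,::-1];cv2.imwrite("pics/s6.png",np.hstack([cv2.resize(im,(400,300)),cv2.resize(s,(400,300))]))
E
```

```text
clock: 13.68
eef_pos: [448.9, -362.1, 151.5]
tcp_rot: [3.139, -0.001, 0.206]
contact_force: [-0.7, 0.2, 0.3]
opening: 0.798
grasp_force: 0.0
clock: 13.85
eef_pos: [448.8, -356.0, 150.8]
tcp_rot: [-3.14, 0.001, 0.208]
contact_force: [-0.0, 0.9, 0.3]
opening: 0.801
grasp_force: 0.0
[296 201 351 277]
[  2.30696435   2.30029127 108.91343078]
```

View pics/s6.png

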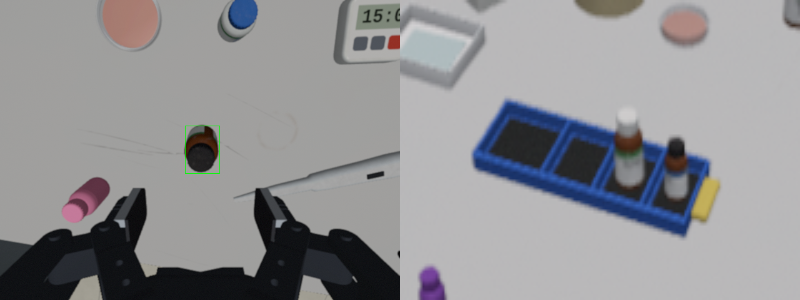

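Left half: amber_34 sits at (202,148), inside its box, with the pen tip (235,197) about 70 mm behind and clear. Right half: the carrier holds 24 and 30, both upright.

To row units: 30 mm is 0.3, 9 mm is 0.09.

```bash
echo '[[0,0,0,0.01,0.01,0.25,0.8],[0,0,0,0.01,0.01,0.3,0.8],[0,0,0,0.005,0,0.25,0.8],[0,0,0,0,0,0.18,0.8],[0,0,0,0,0,0.09,0.8]]' > path.dat && python3 -m handwheel path.dat
echo '[[0,0,0,0,0,0,0.8],[0,0,0,0,0,0,0.2],[0,0,0,0,0,0,0],[0,0,0,0,0,0,0],[0,0,0,0,0,0,0]]' > path.dat && python3 -m handwheel path.dat 30
echo '[[0,0,0,0,0,0,0],[0,0,0,0,0,0,0]]' > path.dat && python3 -m handwheel path.dat
echo '[[0,0,0,0,0,-0.1,0],[0,0,0,0,0,-0.2,0],[0,0,0,0,0,-0.3,0],[0,0,0,0,0,-0.35,0],[0,0,0,0,0,-0.25,0]]' > path.dat && python3 -m handwheel path.dat
python3 - <<'E'
from rig import r
from h import *
print(go(r.sense(),544.5,-18,160))
E
```

```text
clock: 14.37
eef_pos: [451.5, -355.7, 42.0]
tcp_rot: [-3.139, 0.002, 0.211]
contact_force: [-0.1, 0.2, -0.0]
opening: 0.799
grasp_force: 0.0
clock: 14.78
eef_pos: [453.1, -358.5, 45.7]
tcp_rot: [3.14, -0.001, 0.209]
contact_force: [0.6, 0.7, 4.7]
opening: 0.384
grasp_force: 29.6
clock: 14.95
eef_pos: [453.1, -358.5, 45.7]
tcp_rot: [3.14, -0.002, 0.209]
contact_force: [-1.0, 1.0, 7.4]
opening: 0.382
grasp_force: 29.8
clock: 15.37
eef_pos: [452.6, -358.3, 167.5]
tcp_rot: [3.14, -0.001, 0.209]
contact_force: [-0.2, -1.0, 0.1]
opening: 0.384
grasp_force: 30.1
[ 160.39771996 -313.8808821     7.25781667]
```

To row units: -35 mm is -0.35, 18 mm is 0.18.

```bash
echo '[[0,0,0,0.18,-0.35,0,0],[0,0,0,0.18,-0.35,0,0],[0,0,0,0.18,-0.35,0,0],[0,0,0,0.18,-0.35,0,0],[0,0,0,0.18,-0.35,0,0]]' > path.dat && python3 -m handwheel path.dat >/dev/null
echo '[[0,0,0,0.18,-0.35,0,0],[0,0,0,0.18,-0.35,0,0],[0,0,0,0.18,-0.35,0,0],[0,0,0,0.16,-0.34,0,0],[0,0,0,0,0,0,0]]' > path.dat && python3 -m handwheel path.dat
echo '[[0,0,0,0,0,0,0],[0,0,0,0,0,0,0]]' > path.dat && python3 -m handwheel path.dat
python3 - <<'E'
from rig import r
from h import *
print(go(r.sense(),544.5,-18,50.7))
E
```

```text
clock: 16.2
eef_pos: [545.2, -12.2, 165.4]
tcp_rot: [-3.14, -0.002, 0.212]
contact_force: [0.2, 0.3, -0.6]
opening: 0.385
grasp_force: 30.1
clock: 16.37
eef_pos: [543.5, -17.7, 164.8]
tcp_rot: [3.141, -0.0, 0.21]
contact_force: [-1.2, -0.4, -0.1]
opening: 0.384
grasp_force: 30.1
[  0.88629658   0.46935826 114.06653574]
```

To row units: 30 mm is 0.3, 25 mm is 0.25.

```bash
echo '[[0,0,0,0.01,0,0.25,0],[0,0,0,0,0,0.3,0],[0,0,0,0,0,0.25,0],[0,0,0,0,0,0.15,0],[0,0,0,0,0,0.08,0]]' > path.dat && python3 -m handwheel path.dat 
echo '[[0,0,0,0,0,0.05,0],[0,0,0,0,0,0.03,0],[0,0,0,0,0,0.01,0],[0,0,0,0,0,0,0],[0,0,0,0,0,0,0]]' > path.dat && python3 -m handwheel path.dat
```

```text
clock: 16.78
eef_pos: [543.1, -19.0, 59.4]
tcp_rot: [-3.141, 0.003, 0.207]
contact_force: [0.1, -0.3, -0.3]
opening: 0.387
grasp_force: 30.1
clock: 17.2
eef_pos: [545.3, -17.5, 53.2]
tcp_rot: [3.141, -0.001, 0.209]
contact_force: [0.0, -0.1, 0.5]
opening: 0.381
grasp_force: 30.1
```

To row units: 1 mm is 0.01, 0.7 mm is 0.007.

```bash
echo '[[0,0,0,0,0,0.01,0],[0,0,0,0,0,0.01,0],[0,0,0,0,0,0.007,0],[0,0,0,0,0,0,0],[0,0,0,0,0,0,0]]' > path.dat && python3 -m handwheel path.dat 
echo '[[0,0,0,0,0,0,0.42],[0,0,0,0,0,0,0.47],[0,0,0,0,0,0,0.53],[0,0,0,0,0,0,0.55],[0,0,0,0,0,-0.1,0.55]]' > path.dat && python3 -m handwheel path.dat 
echo '[[0,0,0,0,0,-0.2,0.55],[0,0,0,0,0,-0.35,0.6],[0,0,0,0,0,-0.35,0.8],[0,0,0,0,0,-0.35,1],[0,0,0,0,0,0,1]]' > path.dat && python3 -m handwheel path.dat 
python3 - <<'E'
from rig import r
from h import *
print(go(r.sense(),568.6,360.8,190))
E
```

```text
clock: 17.62
eef_pos: [545.4, -17.3, 50.7]
tcp_rot: [3.141, -0.001, 0.209]
contact_force: [-1.6, 0.6, 10.2]
opening: 0.381
grasp_force: 31.1
clock: 18.03
eef_pos: [543.4, -17.3, 58.4]
tcp_rot: [-3.141, 0.003, 0.209]
contact_force: [-0.3, 0.5, -0.2]
opening: 0.549
grasp_force: 0.0
clock: 18.45
eef_pos: [548.3, -17.5, 191.7]
tcp_rot: [3.139, -0.01, 0.209]
contact_force: [2.2, 0.6, 1.2]
opening: 0.985
grasp_force: 0.0
[  98.25150283 -365.89924897    1.81675801]
```

```bash
echo '[[0,0,0,0.1,-0.37,0,1],[0,0,0,0.1,-0.37,0,1],[0,0,0,0.1,-0.37,0,1],[0,0,0,0.1,-0.37,0,1],[0,0,0,0.1,-0.37,0,1]]' > path.dat && python3 -m handwheel path.dat >/dev/null
echo '[[0,0,0,0.09,-0.36,0,1],[0,0,0,0.09,-0.36,0,1],[0,0,0,0.09,-0.36,0,1],[0,0,0,0.09,-0.36,0,1],[0,0,0,0.09,-0.36,0,1]]' > path.dat && python3 -m handwheel path.dat >/dev/null
echo '[[0,0,0,0,0,0,1],[0,0,0,0,0,0,1],[0,0,0,0,0,0,1]]' > path.dat && python3 -m handwheel path.dat
python3 - <<'E'
from rig import r,cams
from h import *
p=cams.camera_params("wrist");im=cams.grab_frame("wrist")[:,:,::-1].copy()
q=box(p,568.6,360.8,54,86,40,105).astype(int);cv2.rectangle(im,tuple(map(int,q[:2])),tuple(map(int,q[2:])),(0,255,0),1);print(q)
print(go(r.sense(),568.6,360.8,62))
cv2.imwrite("pics/w7.png",im)
E
```

```text
clock: 19.53
eef_pos: [561.6, 358.9, 184.5]
tcp_rot: [3.141, 0.001, 0.21]
contact_force: [-0.2, -0.3, -0.2]
opening: 0.998
grasp_force: 0.0
[278 174 362 282]
[  7.32125973  -1.09812502 122.55090825]
```

View pics/w7.png

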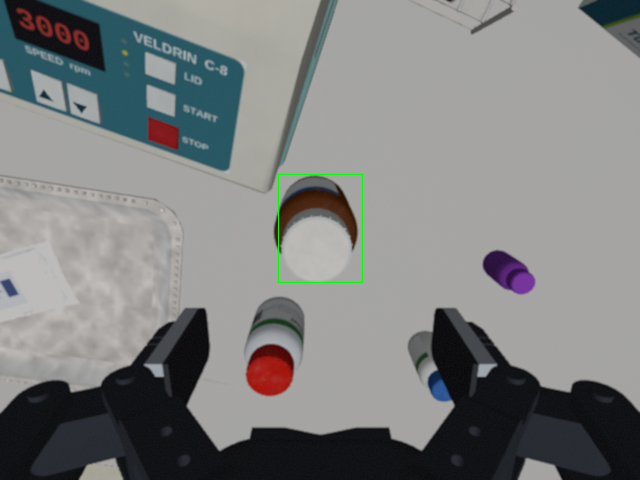

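amber_54 (white cap, blue stripe) is at (316,230), about 2 mm left of the prediction. The centrifuge corner at (270,190) lies ahead of the finger line, and red cap (270,370) is behind it. Descending.

The rows are not in the units I measure in: shifts go in units of 100 mm and turns go in units of 0.05 rad. I convert before sending: 20 mm is 0.2, -2 mm is -0.02.

```bash
echo '[[0,0,0,0.04,-0.02,0,1],[0,0,0,0.04,-0.01,0.2,1],[0,0,0,0,0,0.25,1],[0,0,0,0,0,0.25,1],[0,0,0,0,0,0.25,1]]' > path.dat && python3 -m handwheel path.dat
echo '[[0,0,0,0,0,0.15,1],[0,0,0,0,0,0.08,1],[0,0,0,0,0,0,1],[0,0,0,0,0,0,1]]' > path.dat && python3 -m handwheel path.dat
```

```text
clock: 20.0
eef_pos: [569.9, 362.8, 89.1]
tcp_rot: [-3.141, -0.001, 0.207]
contact_force: [0.1, -0.3, 0.5]
opening: 1.001
grasp_force: 0.0
clock: 20.33
eef_pos: [569.7, 363.5, 67.0]
tcp_rot: [-3.142, -0.0, 0.208]
contact_force: [-0.6, 0.2, 0.7]
opening: 1.002
grasp_force: 0.0
```

```bash
echo '[[0,0,0,0,0,0,0.8],[0,0,0,0,0,0,0.6],[0,0,0,0,0,0,0.4],[0,0,0,0,0,0,0],[0,0,0,0,0,0,0]]' > path.dat && python3 -m handwheel path.dat 45
echo '[[0,0,0,0,0,0,0],[0,0,0,0,0,0,0]]' > path.dat && python3 -m handwheel path.dat
echo '[[0,0,0,0,0,-0.1,0],[0,0,0,0,0,-0.2,0],[0,0,0,0,0,-0.3,0],[0,0,0,0,0,-0.35,0],[0,0,0,0,0,-0.25,0]]' > path.dat && python3 -m handwheel path.dat
python3 - <<'E'
from rig import r
from h import *
print(go(r.sense(),611,-4,190))
E
```

```text
clock: 20.75
eef_pos: [570.0, 364.5, 68.3]
tcp_rot: [-3.141, -0.002, 0.209]
contact_force: [-0.9, -0.8, 6.6]
opening: 0.604
grasp_force: 46.8
clock: 20.92
eef_pos: [570.0, 364.5, 68.3]
tcp_rot: [-3.141, -0.002, 0.209]
contact_force: [-0.5, -1.2, 6.5]
opening: 0.608
grasp_force: 46.8
clock: 21.33
eef_pos: [569.6, 364.3, 190.1]
tcp_rot: [-3.141, -0.002, 0.209]
contact_force: [0.8, 0.4, -1.5]
opening: 0.606
grasp_force: 47.7
[-3.58779695e+01  3.68903971e+02 -2.43008669e-01]
```

To row units: 37 mm is 0.37, -4 mm is -0.04.

```bash
echo '[[0,0,0,-0.04,0.37,0,0],[0,0,0,-0.04,0.37,0,0],[0,0,0,-0.04,0.37,0,0],[0,0,0,-0.04,0.37,0,0],[0,0,0,-0.04,0.37,0,0]]' > path.dat && python3 -m handwheel path.dat >/dev/null
echo '[[0,0,0,-0.04,0.37,0,0],[0,0,0,-0.03,0.37,0,0],[0,0,0,-0.03,0.37,0,0],[0,0,0,-0.03,0.37,0,0],[0,0,0,-0.03,0.36,0,0]]' > path.dat && python3 -m handwheel path.dat
echo '[[0,0,0,0,0,0,0],[0,0,0,0,0,0,0],[0,0,0,0,0,0,0]]' > path.dat && python3 -m handwheel path.dat
python3 - <<'E'
from rig import r,cams
from h import *
print(go(r.sense(),611.5,-4,73.3))
im=cams.grab_frame("wrist")[:,:,::-1];s=cams.grab_frame("side")[150:270,220:400,::-1]
cv2.imwrite("pics/s8.png",np.hstack([cv2.resize(im,(400,300)),cv2.resize(s,(400,300))]))
E
```

```text
clock: 22.17
eef_pos: [610.4, -6.3, 187.7]
tcp_rot: [3.141, -0.001, 0.209]
contact_force: [0.5, -0.0, -1.8]
opening: 0.604
grasp_force: 47.7
clock: 22.42
eef_pos: [610.4, -4.2, 187.1]
tcp_rot: [-3.141, -0.0, 0.208]
contact_force: [0.5, 0.6, -0.9]
opening: 0.605
grasp_force: 47.9
[1.12734757e+00 7.90045515e-02 1.13800961e+02]
```

View pics/s8.png

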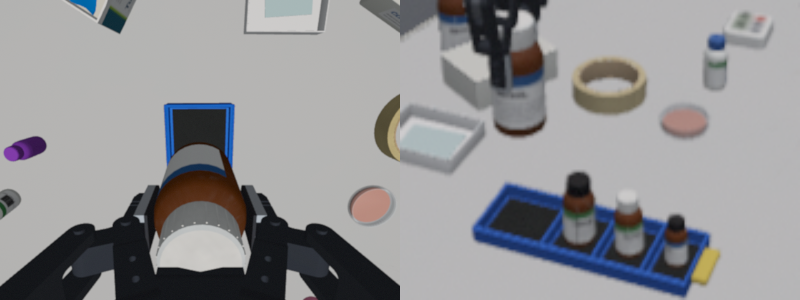

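Three bottles stand in their bays and amber_54 is held upright above the largest one. Lowering.

To row units: 8 mm is 0.08, 1 mm is 0.01.

```bash
echo '[[0,0,0,0.01,0,0.25,0],[0,0,0,0,0,0.3,0],[0,0,0,0,0,0.25,0],[0,0,0,0,0,0.15,0],[0,0,0,0,0,0.08,0]]' > path.dat && python3 -m handwheel path.dat 
echo '[[0,0,0,0,0,0.05,0],[0,0,0,0,0,0.03,0],[0,0,0,0,0,0,0],[0,0,0,0,0,0,0]]' > path.dat && python3 -m handwheel path.dat
```

```text
clock: 22.93
eef_pos: [609.9, -2.7, 81.3]
tcp_rot: [-3.141, 0.003, 0.211]
contact_force: [-1.0, 0.2, -0.5]
opening: 0.61
grasp_force: 47.8
clock: 23.27
eef_pos: [612.1, -4.0, 76.5]
tcp_rot: [3.141, -0.001, 0.209]
contact_force: [1.0, 0.8, -1.8]
opening: 0.608
grasp_force: 47.8
```

```bash
echo '[[0,0,0,0,0,0.01,0],[0,0,0,0,0,0.01,0],[0,0,0,0,0,0.01,0],[0,0,0,0,0,0.005,0],[0,0,0,0,0,0,0]]' > path.dat && python3 -m handwheel path.dat 
echo '[[0,0,0,0,0,0,0.65],[0,0,0,0,0,0,0.72],[0,0,0,0,0,0,0.8],[0,0,0,0,0,0,0.9],[0,0,0,0,0,0,1]]' > path.dat && python3 -m handwheel path.dat 
echo '[[0,0,0,0,0,-0.1,1],[0,0,0,0,0,-0.2,1],[0,0,0,0,0,-0.35,1],[0,0,0,0,0,-0.35,1],[0,0,0,0,0,-0.35,1]]' > path.dat && python3 -m handwheel path.dat 
echo '[[0,0,0,0,0,-0.3,1],[0,0,0,0,0,-0.2,1],[0,0,0,0,0,0,1],[0,0,0,0,0,0,1]]' > path.dat && python3 -m handwheel path.dat 
python3 - <<'E'
from rig import r,cams
from h import *
c=cams.grab_frame("side")[:,:,::-1];s=c[150:270,220:400]
cv2.imwrite("pics/s9.png",np.hstack([cv2.resize(c,(400,300)),cv2.resize(s,(400,300))]))
E
```

```text
clock: 23.68
eef_pos: [612.0, -4.3, 73.3]
tcp_rot: [3.141, -0.001, 0.209]
contact_force: [-1.7, 0.2, 7.7]
opening: 0.604
grasp_force: 48.9
clock: 24.1
eef_pos: [611.4, -4.3, 72.0]
tcp_rot: [-3.142, 0.0, 0.209]
contact_force: [0.3, 1.2, 0.1]
opening: 0.999
grasp_force: 0.0
clock: 24.52
eef_pos: [611.0, -4.3, 209.0]
tcp_rot: [-3.141, 0.0, 0.209]
contact_force: [1.2, 0.0, 0.1]
opening: 0.999
grasp_force: 0.0
clock: 24.85
eef_pos: [612.0, -4.3, 259.0]
tcp_rot: [3.141, -0.003, 0.209]
contact_force: [0.2, -0.9, -1.4]
opening: 0.991
grasp_force: 0.0
```

View pics/s9.png

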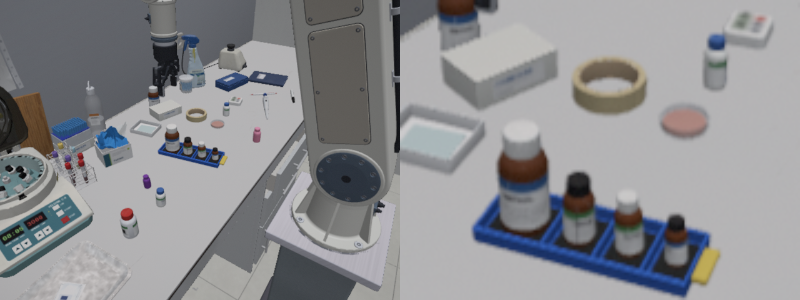

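All four stand upright in order, the other bottles haven't moved, and the gripper is clear.

```bash
python3 -c "
from rig import r
print(r.sign_off())"
```

```text
the job is handed in; nothing more can be done
None
```

The four brown bottles stand upright in the carrier, graded shortest (yellow-tab end) to tallest, with the white bottles and the spare left where they were; the job was handed in at about 25 s.

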